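Set the turntable's brake valve to its middle click

TASK

Pull the ball-knobbed valve rod out from fully in to its middle click position, so that the bolt turntable's air brake drags lightly, and let go of it there. Leave the other valve, the one with the T-shaped bar handle, as it is.

Things in the scene. Friction and masses are not known exactly. Their poses are not given: they have to be found in the camera images.
- brake_rod (a joint): How far the ball-knobbed rod is pulled out, in m: 0 = fully in (it starts within 3 mm of that), 0.030 = middle click, 0.060 = fully out; these are its only clicks. A sprung detent draws the rod, when let go within about 12 mm of a click, into that click; leaving a click takes 5 to 8 N.
- brake_ball (a point): Centre of the ball knob, a dark steel ball 30 mm in diameter on the end of a level 10 mm steel rod, 60 mm above the bench. The point moves with the rod. Its z axis is up; its x axis runs along the rod into the valve, so pulling out moves the ball along -x; y is level, across the rod.
- brake_valve: Valve of the ball-knobbed rod, bolted down: aluminium block 90 (x) x 60 (y) x 85 mm high on a dark base plate 120 x 90 x 12 mm. Origin under its centre, axes as the ball's. Rod fully in, the ball's centre is 95 mm from the origin to -x, 50 mm off the block's face. The two valves stand left and right, either way round, rods roughly towards the robot.
- purge_bar (a point): Centre of the T-shaped handle of the other valve (a like block): a level dark steel bar 64 mm long and 14 mm thick across the end of its rod, 60 mm above the bench; axes as the ball's. It already stands near its own middle click; leave it alone.
Not all that is in view belongs to the job. Leave any yellow look-alike of the brake_valve alone.

How it is judged:
At the end, for the whole second after the job is handed in: The ball-knobbed rod rests at its middle click (30 mm out, within 10 mm), and the T-bar handle is within 15 mm of where it started (value of joint brake_rod between 0.02 and 0.04 m and velocity of joint brake_rod between -0.01 and 0.01 m/s and distance of purge_bar from where it was at the start of the episode below 0.015 m); the robot touches nothing.
It fails at once if the T-bar valve is moved more than 15 mm (distance of purge_bar from where it was at the start of the episode above 0.015 m).
It also fails if it takes over 32 s, if anything falls off the work surface, if the arm or the gripper's body presses on something with over 40 N, if the wrist force passes 120 N, or if a joint passes its speed limit or range.

ROBOT

A 7-joint arm with a two-finger parallel gripper is mounted at the origin on the work surface. World frame = base frame: x ahead of the robot, y to its left, z up, the work surface at z = 0. Lengths are in m, angles in rad, forces in N, time in s.
With the tool pointing down it reaches from about 0.425 to 0.925 m from the base axis. Payload 6.8 kg.
Tool frame: the origin (TCP) lies between the finger pads; the fingertips stand 14 mm ahead of it and the grasp point (between the pads) lies 5 mm behind it (arm.finger_overhang is the x of the fingertips in the tool frame, in m); x points along the fingers, y is the direction in which the jaws open and shut, and the axes are right-handed (so a half turn about x gives the same grasp; the last joint's range is limited). The gripper opens to 88 mm and grips with 3 to 60 N. Pads are 20 mm wide; open, the fingers measure 115 mm over their backs; the gripper's body (75 mm by 178 mm) begins 61 mm behind the grasp point.
Start: joints at [1.02, 0.477, 0.022, 1.555, -0.011, 1.109, -0.083], TCP at [0.289, -0.61, 0.237] pointing down, gripper open.
Joint ranges: [-2.96, 2.96], [-0.34, 2.1], [-1.41, 1.46], [0.24, 2.44], [-1.37, 4.51], [0.17, 1.92], [-2.96, 2.96]. Speed limits (rad/s): [2.39, 2.39, 3.14, 3.14, 3.14, 3.14, 3.14].

INTERFACE

Orientations are given as a 3x3 rotation matrix whose columns are the frame's x, y, z axes.
In Python, from plant import telemetry, eyes, ticket, spotter, arm gives the robot as it stands. The module is installed in compiled form; this text tells all that it offers.
- The arm moves only by the tool carry_out, never from a script. Its argument "targets" is a list of rows, each a list of 3 entries, a list of its own where there are three numbers: the shift along the tool's x, y, z in mm, then the turn, a rotation vector about the tool's x, y, z in rad, then the gripper's target within -1 to 1 (fully open at 1, half-way at 0, shut at -1). A call has exactly 10 rows; each row shifts and turns the commanded pose from where the row before left it, along the tool's axes as they then stand; what a row does not reach is not made up. A row lasts 1/12 s, in which the tool goes at most 41.7 mm and 7.16 degrees, less where a joint would pass 70% of its speed; a pose out of reach is approached as far as the arm can. A call is refused whole if a number of a shift passes 41.7 or a number of a turn 0.125, either way. A call with a gripper value outside its range is refused whole. The fingers move at their own pace and stop on an object; "squeeze" is the grip in N (left out, the last holds). Time passes only in rows, so rows that do not move let the fingers close, or fill a call up. It gives the time, the measured TCP pose, the force and the opening at its end, in the units of the state.
- telemetry.state(): the state, without advancing time (a new reading comes with each control period).
- eyes.snapshot(name): name is "scene" or "top"; returns a dict with "frame" (420x560x3 uint8, red, green, blue), "camera_matrix" (3x3 intrinsics, pixels), "T" (4x4, takes a point from camera to world coordinates). Camera axes: x right, y down, z forward; pixel columns grow to the right and rows downward; lengths in m; the calibration is good to about 2 mm. A picture is of the moment at which its call begins. There is no depth.
- ticket.sign_off(): hands the job in, once; it reports no verdict.
Trained networks look in the newest picture that a camera, given by its name, has taken for a name from the list of things; names that differ only in an ending like _2 or _b are one class to them, and where a whole thing is asked for, a point or a joint stands for the part that bears it (a point fixed in the world has none). Each returns a list of dicts, best first, with "score" (0 to 1); they miss things now and then, are a little off and sometimes report something else, mostly with a low value. They report only what shows in the picture. A call takes as long as a camera call. They do not tell look-alikes from the thing itself.
- spotter.find_in(camera, query): "box" ([centre column, centre row, width, height] in pixels, round what is visible of it).
- spotter.trace(camera, query): "mask" (420x560 bool, what is visible of it) and "box" ([centre column, centre row, width, height] in pixels, round what is visible of it).
The state is a dict: "time": time; "joint_pos": joint angles; "dq": joint speeds; "effort": joint torques, N m; "position": TCP position; "orientation": TCP orientation; "ft_force": force on the tool from outside, world axes, zero at the start; "moment": the same for the moment, N m; "opening": finger opening in m.
Only numpy, scipy, OpenCV 4.12 (cv2) and the standard library are available. Lean on these libraries where they do the work, as an engineer would, in place of code of your own. Each camera call takes 0.05 s, during which the arm holds its last target.

## Working session

There is one attempt and no reset: what is moved stays moved. The work goes in short steps, Python scripts to look and compute and a tool call to move; the robot and the scene stay as the last step left them, time stands still between calls to the robot, and variables do not carry over. Pictures are saved under pics/ and viewed, and the job is handed in when it is done.

Besides the shell and the picture viewer there is one more tool, called in YAML: its name, and indented under it one key for each argument. carry_out: Moves the arm, as the interface text tells. Its arguments: {"type":"object","properties":{"targets":{"type":"array","items":{"type":"array"}},"squeeze":{"type":"number"}},"required":["targets"]}

```bash
mkdir -p pics
cat > h.py <<'E'
from plant import telemetry, eyes, ticket, spotter, arm
import numpy as np, cv2
np.set_printoptions(precision=4,suppress=True)
def pix2z(s,uv,z):
    K=s["camera_matrix"];T=s["T"]
    d=T[:3,:3]@np.linalg.solve(K,[uv[0],uv[1],1.]);o=T[:3,3]
    return o+d*(z-o[2])/d[2]
def proj(s,p):
    q=np.linalg.inv(s["T"])@np.append(p,1);q=s["camera_matrix"]@q[:3];return q[:2]/q[2]
E
python3 - <<'E'
from h import *
st=telemetry.state();print({k:np.array(v) for k,v in st.items()})
for c in("scene","top"):
    s=eyes.snapshot(c);cv2.imwrite(f"pics/{c}0.png",cv2.resize(s["frame"][:,:,::-1],(784,588)))
    print(c,s["T"])
    for q in("brake_ball","brake_valve","purge_bar"):
        for r in spotter.find_in(c,q):
            b=np.array(r["box"]);print(q,r["score"],b,pix2z(s,b[:2],.06))
E
```

```text
{'time': array(0.), 'joint_pos': array([ 1.0199,  0.4778,  0.0223,  1.5564, -0.0115,  1.1093, -0.0831]), 'dq': array([ 0.0003,  0.0004, -0.0002,  0.0023, -0.0017, -0.    ,  0.0007]), 'effort': array([ -0.0004, -58.2857,   1.5346, -27.2615,  -0.0543,   0.0169,
         0.0001]), 'position': array([ 0.289 , -0.6094,  0.2357]), 'orientation': array([[-0.0009,  0.4285, -0.9035],
       [ 0.0016, -0.9035, -0.4285],
       [-1.    , -0.0018,  0.0001]]), 'ft_force': array([ 0.0459, -0.8243,  0.0214]), 'moment': array([-0.0289, -0.0001, -0.0301]), 'opening': array(0.0879)}
scene [[ 0.0791  0.6867 -0.7226  1.1599]
 [ 0.9968 -0.0472  0.0643 -0.2407]
 [ 0.01   -0.7254 -0.6882  0.7662]
 [ 0.      0.      0.      1.    ]]
brake_ball 0.68 [317.3 189.8  12.8  11.8] [ 0.3619 -0.0546  0.06  ]
brake_ball 0.66 [105.8 170.1  12.5   8.9] [ 0.2427 -0.6145  0.06  ]
brake_ball 0.59 [185.1 142.2  15.5   8.6] [ 0.1243 -0.4105  0.06  ]
brake_ball 0.46 [258.4 240.9  11.5  19.6] [ 0.5279 -0.2162  0.06  ]
brake_valve 0.89 [ 99.2 198.1  44.8  67.9] [ 0.3562 -0.6072  0.06  ]
brake_valve 0.88 [320.9 217.1  42.5  65.
[... 218 characters left out ...]
-0.1909  0.06  ]
purge_bar 0.48 [435.6 223.4  23.9  21.1] [0.5018 0.2083 0.06  ]
purge_bar 0.44 [257.1 241.3  11.   14.3] [ 0.5289 -0.2192  0.06  ]
top [[-0.0107 -0.9903  0.1388  0.19  ]
 [-0.9999  0.0105 -0.0019 -0.1699]
 [ 0.0004 -0.1389 -0.9903  1.6776]
 [ 0.      0.      0.      1.    ]]
brake_ball 0.39 [290.6 173.3  13.1  20.6] [ 0.5435 -0.2254  0.06  ]
brake_valve 0.77 [280.1 157.2  33.3  49.6] [ 0.5958 -0.193   0.06  ]
brake_valve 0.77 [243.4 208.4  32.5  50.8] [ 0.4333 -0.0766  0.06  ]
brake_valve 0.73 [416.9 233.6  36.6  32.9] [ 0.3487 -0.6138  0.06  ]
brake_valve 0.65 [336.2 277.5  38.3  45.8] [ 0.2164 -0.3602  0.06  ]
purge_bar 0.43 [151.5 186.6  20.   31.1] [0.5055 0.2114 0.06  ]
```

View pics/scene0.png

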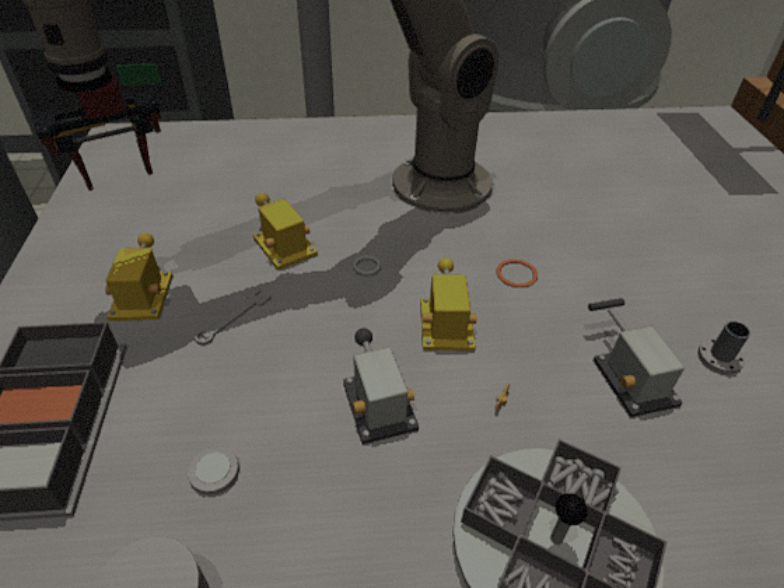

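View pics/top0.png

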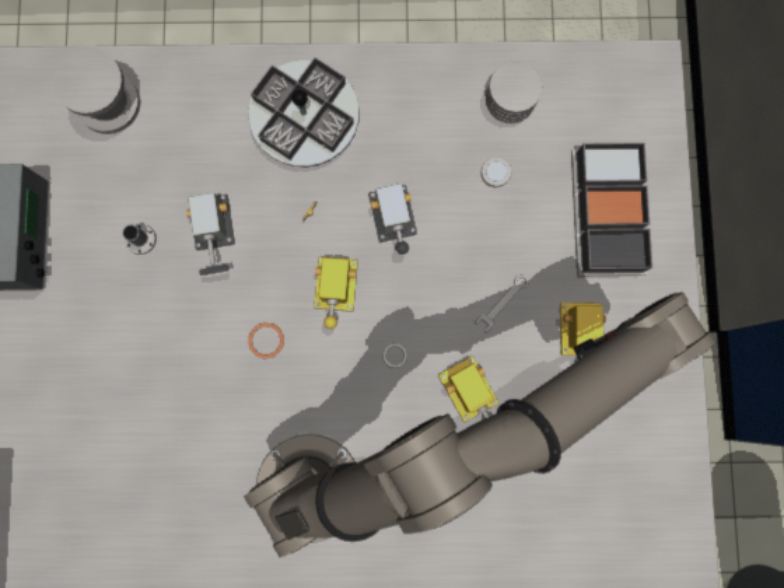

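Scene picture: the grey ball is at about (364,337) in the enlarged image, and at (402,247) in top. The T-bar valve is to the left of it in top. The yellow look-alikes are separate from both. Next I'll refine the ball and rod axis.

Run:
```python
from h import *
ims=[]
for c,(u,v) in(("scene",(268,262)),("top",(283,160))):
    s=eyes.snapshot(c);f=s["frame"]
    for q in("brake_valve","brake_ball"):
        for r in spotter.trace(c,q):
            b=np.array(r["box"])
            if abs(b[0]-u)<30 and abs(b[1]-v)<40:
                m=r["mask"];yx=np.argwhere(m).mean(0);print(c,q,r["score"],b,yx[::-1],pix2z(s,yx[::-1],.06))
    g=cv2.resize(f[v-50:v+50,u-40:u+40],None,fx=5,fy=5,interpolation=cv2.INTER_CUBIC)
    # known geometry, trial poses
    ims.append(g)
    np.savez(f"{c}.npz",frame=f,camera_matrix=s["camera_matrix"],T=s["T"])
cv2.imwrite("pics/crop.png",np.hstack(ims)[:,:,::-1])
```

```text
scene brake_valve 0.63 [272.4 275.9  52.3  83. ] [269.7448 280.6528] [ 0.6401 -0.1986  0.06  ]
scene brake_ball 0.6 [257.  239.5  11.8  14. ] [259.1742 240.8129] [ 0.5278 -0.2144  0.06  ]
top brake_valve 0.76 [279.4 156.3  33.3  47.2] [280.5863 153.2514] [ 0.6086 -0.1947  0.06  ]
top brake_valve 0.22 [289.4 174.3   7.8  19.7] [286.6477 175.0114] [ 0.5381 -0.2129  0.06  ]
top brake_ball 0.4 [289.1 173.5  11.   18.2] [286.5969 174.5891] [ 0.5395 -0.2128  0.06  ]
```

View pics/crop.png

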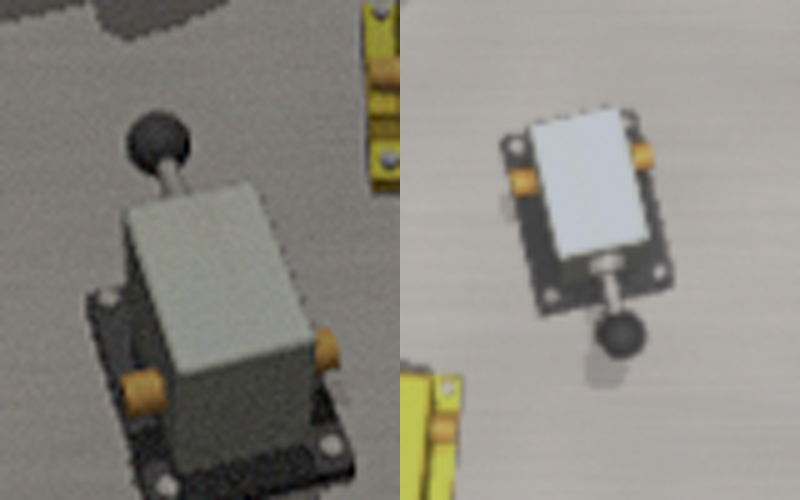

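Run:
```python
from h import *
S=np.load("scene.npz");T=np.load("top.npz")
c=lambda x,y,u0,v0:((x+.5)/5-.5+u0,(y+.5)/5-.5+v0)
print(pix2z(S,c(158,142,228,212),.06),pix2z(T,c(220,335,243,110),.06))
# bolts z=.014
P=[pix2z(T,c(x-400,y,243,110),.014) for x,y in((516,145),(630,117),(660,270),(550,296))]
Q=[pix2z(S,c(x,y,228,212),.014) for x,y in((105,298),(331,445),(167,485))]
P=np.array(P);Q=np.array(Q);print(P);print(Q)
for a,b in((P[3],P[0]),(P[2],P[1]),(Q[0],Q[2])):
    d=b-a;print(np.degrees(np.arctan2(d[1],d[0])),np.linalg.norm(d))
d=P[0]-P[1];print(np.degrees(np.arctan2(d[1],d[0]))-90); d=P[3]-P[2];print(np.degrees(np.arctan2(d[1],d[0]))-90)
d=Q[1]-Q[2];print(np.degrees(np.arctan2(d[1],d[0]))-90)
o=(P.mean(0)); print("origin",o,(Q[0]+Q[1])/2)
for yaw in(.2,.22):
    print(o[:2]-.095*np.array([np.cos(yaw),np.sin(yaw)]))
```

```text
[ 0.5253 -0.2142  0.06  ] [ 0.533  -0.2127  0.06  ]
[[ 0.6701 -0.1477  0.014 ]
 [ 0.6882 -0.2225  0.014 ]
 [ 0.5855 -0.2405  0.014 ]
 [ 0.569  -0.1689  0.014 ]]
[[ 0.5767 -0.2417  0.014 ]
 [ 0.6617 -0.1487  0.014 ]
 [ 0.6763 -0.2194  0.014 ]]
11.840393081401862 0.1032817683674651
9.93948785608766 0.1042534091149963
12.589482465694763 0.10201523559186695
13.604921587879375
12.975160020131256
11.629589539171334
origin [ 0.6282 -0.1949  0.014 ] [ 0.6192 -0.1952  0.014 ]
[ 0.5351 -0.2138]
[ 0.5355 -0.2156]
```

carry_out:
  targets:
    - [[0,-18,-27],[0,0,0],1]
    - [[0,-18,-27],[0,0,0],1]
    - [[0,-18,-27],[0,0,0],1]
    - [[0,-18,-27],[0,0,0],1]
    - [[0,-18,-27],[0,0,0],1]
    - [[0,-18,-27],[0,0,0],1]
    - [[0,-18,-27],[0,0,0],1]
    - [[0,-18,-27],[0,0,0],1]
    - [[0,-18,-27],[0,0,0],1]
    - [[0,-18,-27],[0,0,0],1]

```text
time: 1.53
position: [0.4567, -0.3302, 0.2369]
orientation: [[0.0, 0.428, -0.904], [-0.0, -0.904, -0.428], [-1.0, 0.001, -0.0]]
ft_force: [0.9, -0.2, 0.0]
opening: 0.088
```

carry_out:
  targets:
    - [[5,-15,-23],[0,0,0],1]
    - [[5,-15,-23],[0,0,0],1]
    - [[5,-15,-23],[0,0,0],1]
    - [[5,-15,-23],[0,0,0],1]
    - [[5,-15,-23],[0,0,0],1]
    - [[0,0,0],[0.08,0,0],1]
    - [[0,0,0],[0.08,0,0],1]
    - [[0,0,0],[0.07,0,0],1]
    - [[0,0,0],[0,0,0],1]
    - [[0,0,0],[0,0,0],1]

```text
time: 2.37
position: [0.5279, -0.2146, 0.2118]
orientation: [[0.0, 0.213, -0.977], [-0.0, -0.977, -0.213], [-1.0, 0.0, -0.0]]
ft_force: [-0.5, 0.1, -0.0]
opening: 0.088
```

```bash
cat > look.py <<'E'
from h import *
import sys
n=sys.argv[1]; g=[]
st=telemetry.state();p=np.array(st["position"]);R=np.array(st["orientation"]);print(st["time"],p,st["opening"],st["ft_force"]);print(R)
yaw=.21;ball=np.array([.529,-.2135,.06])
gp=p-R[:,0]*.005
print("tool-frame shift to ball (mm):",R.T@(ball-gp)*1000)
for c,(u,v) in(("scene",(262,240)),("top",(283,170))):
    s=eyes.snapshot(c);f=s["frame"].copy();g.append(cv2.resize(f[v-50:v+50,u-40:u+40],None,fx=5,fy=5,interpolation=cv2.INTER_CUBIC))
    print(c,"tcp px",proj(s,p),"tip",proj(s,p+R[:,0]*.014))
cv2.imwrite(f"pics/{n}.png",np.hstack(g)[:,:,::-1])
E
python3 look.py a1
```

```text
2.3667 [ 0.5279 -0.2146  0.2118] 0.08803698112204147 [-0.5171  0.0758 -0.0208]
[[ 0.0001  0.2133 -0.977 ]
 [-0.0002 -0.977  -0.2133]
 [-1.      0.0002 -0.0001]]
tool-frame shift to ball (mm): [156.7532  -0.8395  -1.2901]
scene tcp px [258.1688 190.6522] tip [258.2644 195.802 ]
top tcp px [288.53   167.2911] tip [288.3993 168.3866]
```

View pics/a1.png

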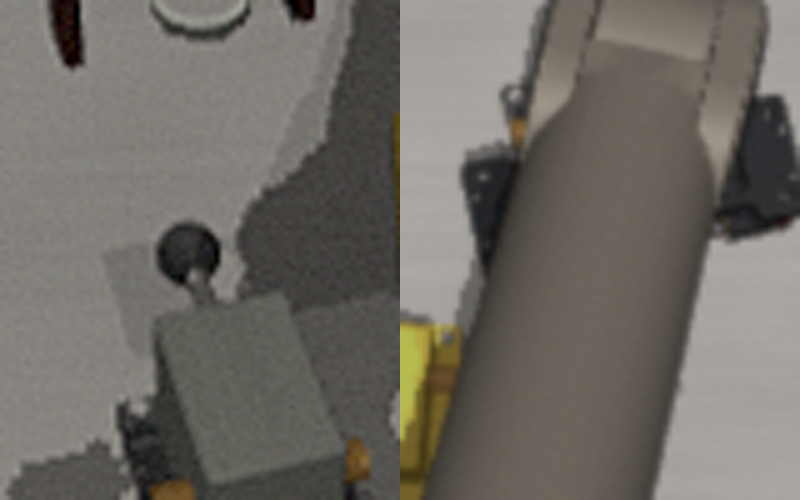

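carry_out:
  targets:
    - [[12,0,0],[0,0,0],1]
    - [[12,0,0],[0,0,0],1]
    - [[12,0,0],[0,0,0],1]
    - [[12,0,0],[0,0,0],1]
    - [[12,0,0],[0,0,0],1]
    - [[12,0,0],[0,0,0],1]
    - [[12,0,0],[0,0,0],1]
    - [[6,0,0],[0,0,0],1]
    - [[0,0,0],[0,0,0],1]
    - [[0,0,0],[0,0,0],1]

```text
time: 3.3
position: [0.5278, -0.2145, 0.1213]
orientation: [[-0.001, 0.211, -0.977], [0.0, -0.977, -0.211], [-1.0, -0.0, 0.001]]
ft_force: [0.2, 1.0, 1.0]
opening: 0.0876
```

```bash
python3 look.py a2
```

```text
3.3 [ 0.5278 -0.2145  0.1213] 0.08759977217704332 [0.1947 0.9537 1.0044]
[[-0.0005  0.2112 -0.9774]
 [ 0.0002 -0.9774 -0.2112]
 [-1.     -0.0003  0.0005]]
tool-frame shift to ball (mm): [66.3334 -0.7429 -1.4382]
scene tcp px [258.7671 221.9313] tip [258.852  226.3956]
top tcp px [287.7124 174.0703] tip [287.5944 175.049 ]
```

View pics/a2.png

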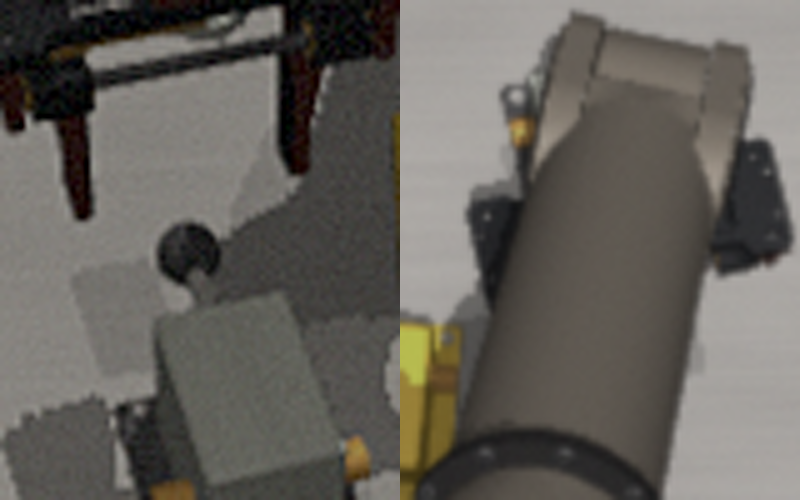

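carry_out:
  targets:
    - [[11,0,0],[0,0,0],1]
    - [[11,0,0],[0,0,0],1]
    - [[11,0,0],[0,0,0],1]
    - [[11,0,0],[0,0,0],1]
    - [[11,0,0],[0,0,0],1]
    - [[11,0,0],[0,0,0],1]
    - [[0,0,0],[0,0,0],1]
    - [[0,0,0],[0,0,0],1]
    - [[0,0,0],[0,0,0],1]
    - [[0,0,0],[0,0,0],1]

```text
time: 4.23
position: [0.5284, -0.2147, 0.0562]
orientation: [[0.001, 0.211, -0.977], [-0.0, -0.977, -0.211], [-1.0, 0.001, -0.001]]
ft_force: [-0.5, 0.1, 0.3]
opening: 0.0878
```

```bash
python3 look.py a3
```

```text
4.2333 [ 0.5284 -0.2147  0.0562] 0.08776075789187429 [-0.5244  0.0631  0.3442]
[[ 0.0011  0.2112 -0.9774]
 [-0.0003 -0.9774 -0.2112]
 [-1.      0.0005 -0.001 ]]
tool-frame shift to ball (mm): [ 1.2033 -1.0199 -0.8844]
scene tcp px [259.0938 242.1302] tip [259.169  246.1911]
top tcp px [287.227  178.2947] tip [287.1197 179.1933]
```

View pics/a3.png

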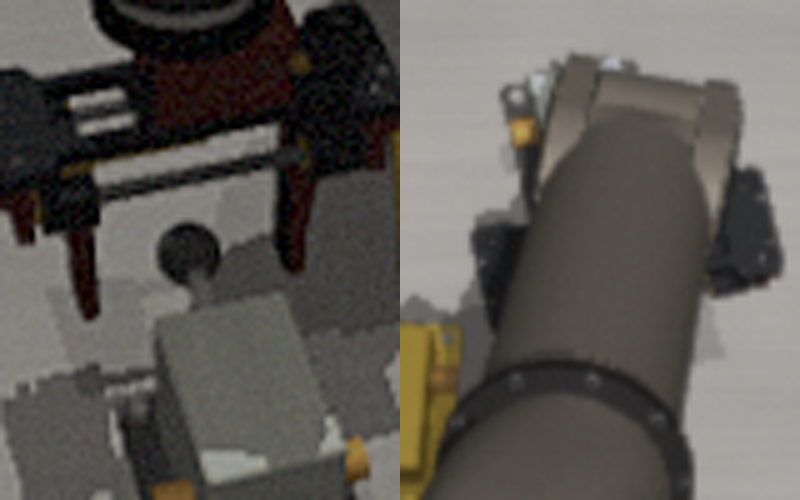

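carry_out:
  targets:
    - [[0,0,0],[0,0,0],-1]
    - [[0,0,0],[0,0,0],-1]
    - [[0,0,0],[0,0,0],-1]
    - [[0,0,0],[0,0,0],-1]
    - [[0,0,0],[0,0,0],-1]
    - [[0,0,0],[0,0,0],-1]
    - [[0,0,0],[0,0,0],-1]
    - [[0,0,0],[0,0,0],-1]
    - [[0,0,0],[0,0,0],-1]
    - [[0,0,0],[0,0,0],-1]
  squeeze: 35

```text
time: 5.17
position: [0.5278, -0.2146, 0.0557]
orientation: [[-0.0, 0.211, -0.977], [-0.0, -0.977, -0.211], [-1.0, -0.0, 0.0]]
ft_force: [0.5, -0.8, 0.5]
opening: 0.0286
```

carry_out:
  targets:
    - [[0,0,4],[0,0,0],-1]
    - [[0,0,4],[0,0,0],-1]
    - [[0,0,4],[0,0,0],-1]
    - [[0,0,4],[0,0,0],-1]
    - [[0,0,4],[0,0,0],-1]
    - [[0,0,4],[0,0,0],-1]
    - [[0,0,4],[0,0,0],-1]
    - [[0,0,2],[0,0,0],-1]
    - [[0,0,0],[0,0,0],-1]
    - [[0,0,0],[0,0,0],-1]

```text
time: 6.0
position: [0.4983, -0.2208, 0.0556]
orientation: [[-0.0, 0.211, -0.977], [0.0, -0.977, -0.211], [-1.0, -0.0, 0.0]]
ft_force: [-0.0, 1.7, -0.2]
opening: 0.0286
```

```bash
python3 look.py a4
```

```text
6.0 [ 0.4983 -0.2208  0.0556] 0.028649311064411397 [-0.0342  1.7403 -0.1724]
[[-0.0004  0.2112 -0.9775]
 [ 0.0002 -0.9775 -0.2112]
 [-1.     -0.0002  0.0003]]
tool-frame shift to ball (mm): [  0.6232  -0.6422 -31.5475]
scene tcp px [255.7696 232.7921] tip [255.8784 236.8483]
top tcp px [289.2982 187.69  ] tip [289.1713 188.5184]
```

View pics/a4.png

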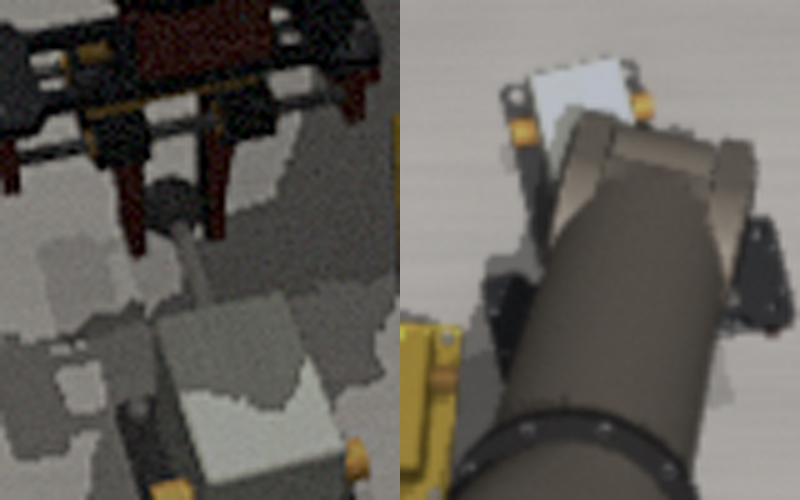

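The ball, at about (175,206) in the scene crop, moved out with the pads and the rod now shows longer. Next I'll open the gripper and lift off.

carry_out:
  targets:
    - [[0,0,0],[0,0,0],1]
    - [[0,0,0],[0,0,0],1]
    - [[0,0,0],[0,0,0],1]
    - [[0,0,0],[0,0,0],1]
    - [[0,0,0],[0,0,0],1]
    - [[0,0,0],[0,0,0],1]
    - [[0,0,0],[0,0,0],1]
    - [[0,0,0],[0,0,0],1]
    - [[0,0,0],[0,0,0],1]
    - [[0,0,0],[0,0,0],1]

```text
time: 6.93
position: [0.4985, -0.2209, 0.0557]
orientation: [[0.0, 0.211, -0.977], [-0.0, -0.977, -0.211], [-1.0, 0.0, -0.0]]
ft_force: [0.3, -0.6, 0.1]
opening: 0.0876
```

carry_out:
  targets:
    - [[-12,0,0],[0,0,0],1]
    - [[-15,0,0],[0,0,0],1]
    - [[-15,0,0],[0,0,0],1]
    - [[-15,0,0],[0,0,0],1]
    - [[-15,0,0],[0,0,0],1]
    - [[-15,0,0],[0,0,0],1]
    - [[-15,0,0],[0,0,0],1]
    - [[-15,0,0],[0,0,0],1]
    - [[-15,0,0],[0,0,0],1]
    - [[-15,0,0],[0,0,0],1]

```text
time: 7.77
position: [0.4984, -0.2208, 0.2044]
orientation: [[0.001, 0.211, -0.977], [-0.0, -0.977, -0.211], [-1.0, 0.0, -0.001]]
ft_force: [0.8, -0.3, -1.2]
opening: 0.088
```

carry_out:
  targets:
    - [[0,25,0],[0,0,0],1]
    - [[0,25,0],[0,0,0],1]
    - [[0,25,0],[0,0,0],1]
    - [[0,25,0],[0,0,0],1]
    - [[0,25,0],[0,0,0],1]
    - [[0,25,0],[0,0,0],1]
    - [[0,25,0],[0,0,0],1]
    - [[0,25,0],[0,0,0],1]
    - [[0,0,0],[0,0,0],1]
    - [[0,0,0],[0,0,0],1]

```text
time: 8.6
position: [0.5402, -0.4176, 0.2031]
orientation: [[-0.0, 0.209, -0.978], [-0.0, -0.978, -0.209], [-1.0, 0.0, 0.0]]
ft_force: [0.1, 0.6, -0.3]
opening: 0.088
```

```bash
python3 look.py a5
python3 - <<'E'
from h import *
for c in("scene","top"):
    s=eyes.snapshot(c);o=np.load(c+".npz")
    r=spotter.find_in(c,"purge_bar")
    p=[x["box"] for x in r];print(c,p)
    u,v=((435,223) if c=="scene" else (152,187))
    a=cv2.cvtColor(o["frame"],6)[v-20:v+20,u-25:u+25]; 
    res=cv2.matchTemplate(cv2.cvtColor(s["frame"],6)[v-30:v+30,u-35:u+35],a,cv2.TM_CCOEFF_NORMED)
    print(cv2.minMaxLoc(res))
E
```

```text
8.6 [ 0.5402 -0.4176  0.2031] 0.08799638494822197 [ 0.0957  0.6132 -0.2915]
[[-0.0001  0.2089 -0.9779]
 [-0.0003 -0.9779 -0.2089]
 [-1.      0.0002  0.0001]]
tool-frame shift to ball (mm): [ 148.0195 -201.9802  -31.7221]
scene tcp px [156.3316 202.5873] tip [157.6056 207.6968]
top tcp px [358.9444 163.0689] tip [358.174 164.196]
scene [[433.5, 223.1, 23.8, 24.3], [256.0, 236.5, 11.7, 22.0]]
(-0.21296560764312744, 0.9903846383094788, (0, 20), (10, 10))
top [[153.3, 185.2, 18.4, 29.7]]
(-0.28538399934768677, 0.9996713399887085, (0, 0), (10, 10))
```

View pics/a5.png

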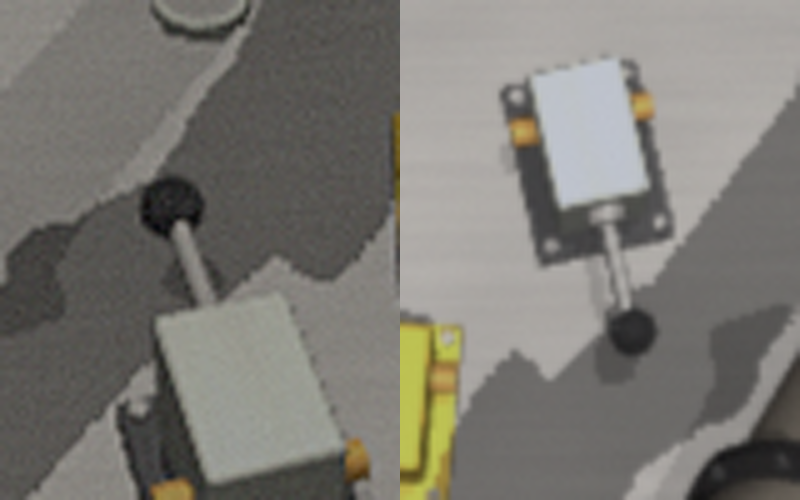

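Run:
```python
from h import *
S=np.load("scene.npz");T=np.load("top.npz")
c=lambda x,y,u0,v0:((x+.5)/5-.5+u0,(y+.5)/5-.5+v0)
print(np.linalg.norm(pix2z(S,c(172,207,222,190),.06)-pix2z(S,c(158,142,228,212),.06)),
np.linalg.norm(pix2z(T,c(232,332,243,120),.06)-pix2z(T,c(220,335,243,110),.06)))
print(ticket.sign_off())
```

```text
0.02916108731328505 0.030975362645469573
the job is handed in; nothing more can be done
None
```

I pulled the ball-knobbed rod out by its ball to the middle click, let go, moved the gripper clear and handed the job in at about 9 s of the 32 s.

- **Rod position:** after release the ball had moved 29 mm by the scene camera and 31 mm by the top camera, against the 30 mm wanted. Both count from where the rod started, which may be up to 3 mm from fully in.
- **T-bar handle:** it shows no shift in either picture, with template match offset 0 and scores of 0.99 and 1.00.
- **Robot clear:** the gripper was open about 0.2 m up and 0.2 m to the side of the rod. Every wrist force reading taken was under 2 N.

**Disagreements:**
- The two cameras differed by about 8 mm on the ball's initial position along the rod, more than the stated 2 mm calibration. I used a value between them and checked it against the fingertips in the picture before closing.
- The jaws closed to 28.6 mm on the 30 mm ball, so the grip was probably slightly off-centre. The ball still followed the gripper the whole way.

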